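# Open the spring-locked sliding lid of the cigar box

## Task

Open the cigar box: reach through the finger window in its sliding lid, press the red spring plate down with a fingertip and, holding it down, push the lid open over the catch until it reaches its end stop. Then let go, so that the catch springs up and locks the lid open. Grasp and lift nothing, and leave everything else on the table where it is.

Things in the scene. Friction and masses are not known exactly. Their poses are not given: they have to be found in the camera images.
- box: wooden cigar box, fixed, 136 (x) x 250 (y) x 65 mm tall; origin at the centre of its underside. The lid slides level along the box's own +y to open. Dark strips on the long sides (inner edges at x = +-50 mm, tops 65 mm above the table) hold it down. The +y end wall is low: the opened lid comes out over it, up to 60 mm.
- lid: pale wooden sliding lid, 111 (x) x 236 (y) x 8 mm, about 0.2 kg, loose in its guides (1 mm play), slides with a few newtons. Origin on its underside, 50 mm above the table and right above the box's origin when shut; its y in the box's frame is how far it is open: 0 shut, 61 mm at the end stop. Behind its window is a catch slot, 40 x 16 mm, centred at y = -70 mm.
- window (a point): finger window through the lid, 50 (x) x 56 (y) mm; the point is its centre at the lid's upper face, 58 mm above the table, 12 mm to +y of the lid's origin
- catch (a joint): how far the spring catch is pressed down, m: 0 up (3.6 N to start), 0.010 fully down (6.6 N). Pressed over 5.5 mm its nose is below the lid. When the lid has gone 10 mm over the nose, the lid itself keeps it down; at 56 to 61 mm open the nose can spring up into the lid's catch slot and locks the lid open.
- nose (a point): centre of the top of the catch's steel nose, 30 (x) x 8 (y) mm, 10 mm to -y of the box's origin. With the catch up it is 55 mm above the table: it stands 5 mm up in the lid's window, 2 mm ahead of the window's rear (-y) edge, and so stops the lid.
- plate (a point): point on the top face of the catch's red press plate, 12 mm to +y of the box's origin, 48 mm above the table with the catch up; goes down with the catch. The plate is flat, 47 mm wide (x), from the nose to y = 110 mm of the box, under the lid, in a well 51 mm wide: a fingertip in the window can press it anywhere, slide along it and push the window's +y edge.
- yellow_cup: yellow plastic cup, 72 mm across, 85 mm tall, stands within 20 cm of the cigar box; bystander; origin at the centre of its underside
- pink_cup: pink plastic cup, 72 mm across, 85 mm tall, stands within 20 cm of the cigar box; bystander; origin at the centre of its underside
- jar: white jar with red cap, 68 mm across, 95 mm tall, stands within 20 cm of the cigar box; bystander; origin at the centre of its underside
- basin: red plastic bowl, 230 mm across, 85 mm tall, at the left of the table; bystander; origin at the centre of its underside
- sprayer: white spray bottle with green collar, 76 mm across, 180 mm tall, at the left of the table; bystander; origin at the centre of its underside
- brush: hand brush lying on the right of the table; bystander; origin at the middle
- bundle: three cigars banded side by side, 120 x 51 x 17 mm, lying on the right of the table; bystander; origin at the centre of its underside

How it is judged:
By the outcome, as a careful person would: the job done as asked, in the order asked, and still so for the second after the job is handed in, with the robot touching nothing.
It also fails if it takes over 38 s, if anything falls off the work surface, if the arm or the gripper's body presses on something with over 40 N, if the wrist force passes 120 N, or if a joint passes its speed limit or range.

## Robot

A 6-joint arm with a two-finger parallel gripper is mounted at the origin on the work surface. World frame = base frame: x ahead of the robot, y to its left, z up, the work surface at z = 0. Lengths are in m, angles in rad, forces in N, time in s.
With the tool pointing down it reaches from about 0.35 to 0.975 m from the base axis. Payload 4.9 kg.
Tool frame: the origin (TCP) lies at the very end of the fingers, on their centre line; the grasp point (between the pads) lies 19 mm behind it; x points along the fingers, y is the direction in which the jaws open and shut, and the axes are right-handed (so a half turn about x gives the same grasp; the last joint's range is limited). The gripper opens to 85 mm and grips with 20 to 120 N. Pads are 22 mm wide; open, the fingers measure 114 mm over their backs; the gripper's body (76 mm by 85 mm) begins 54 mm behind the grasp point. The pads swing forward as they close: fully open they stand 13 mm farther back than shut.
Start: joints at [1.224, 0.053, 1.613, -0, 1.476, -0.119], TCP at [0.141, 0.609, 0.231] pointing down, gripper open.
Joint ranges: [-3.01, 3.01], [-1.01, 2.22], [0.06, 2.58], [-1.02, 4.17], [0.09, 2.62], [-3.14, 3.14]. Speed limits (rad/s): [2.57, 2.57, 3.14, 3.14, 3.14, 3.14].

## Interface

Orientations are given as a unit quaternion [w, x, y, z].
In Python, from plant import manip gives the robot as it stands.
- The arm moves only by the tool play_rows, never from a script. Its argument "plan" is a list of rows, each a list of 5 numbers: the shift along the tool's x, y, z in mm, then the turn about the tool's x in rad, then the closure, from -1 (fully open) to 1 (shut). A call has 1 to 8 rows; each row is the pose to reach, as a shift and turn from the pose commanded when the call began, along the tool's axes at that moment; what a row does not reach only later rows make up. A row lasts 1/8 s, in which the tool goes at most 62.5 mm and 10.7 degrees, less where a joint would pass 70% of its speed; a pose out of reach is approached as far as the arm can. A call with a gripper value outside its range is refused whole. The fingers move at their own pace and stop on an object; the grip force is fixed at half the most. Time passes only in rows, so rows that repeat a pose let the fingers close. It gives the time, the measured TCP pose, the force and the opening at its end, in the units of the state.
- manip.state(): the state, without advancing time (a new reading comes with each control period).
- manip.grab_frame(name): name is "scene" or "top"; returns a dict with "img" (480x640x3 uint8, red, green, blue), "range_z" (480x640 float32, m along the optical axis (not along the pixel's ray), 0 where there is no reading), "fx", "fy", "cx", "cy" (pixels), "k1" (the pictures are not rectified: a ray, as slopes to the right and down, at radius r is drawn at 1 + k1 r^2 times it, then the intrinsics apply), "origin" and "rotation" of the camera in the world. Camera axes: x right, y up, looking along -z (the intrinsics and any distortion apply to the point x, -y, -z); pixel columns grow to the right and rows downward; lengths in m; the calibration is good to about 2 mm. A picture is of the moment at which its call begins.
- manip.job_done(): hands the job in, once; it reports no verdict.
The state is a dict: "time": time; "joint_pos": joint angles; "joint_vel": joint speeds; "joint_efforts": joint torques, N m; "tool_pos": TCP position; "tool_rot": TCP orientation; "contact_force": force on the tool from outside, world axes, zero at the start; "ft_torque": the same for the moment, N m; "gripper_width": opening from 0.0 (shut) to 1.0 (fully open).
Only numpy, scipy, OpenCV 4.12 (cv2) and the standard library are available. Lean on these libraries where they do the work, as an engineer would, in place of code of your own. Each camera call takes 0.05 s, during which the arm holds its last target. There are 200 camera calls.

## Working session

There is one attempt and no reset: what is moved stays moved. The work goes in short steps, Python scripts to look and compute and a tool call to move; the robot and the scene stay as the last step left them, time stands still between calls to the robot, and variables do not carry over. Pictures are saved under pics/ and viewed, about 8 in all and at most 12, crops included, and the job is handed in when it is done.

Besides the shell and the picture viewer there is one more tool, called after "Request:" as a command line: name --pt "numbers of a row" for each row, then --argument value for the rest. play_rows: Moves the arm, as the interface text tells. Its arguments: {"type":"object","properties":{"plan":{"type":"array"}},"required":["plan"]}

```bash
mkdir -p pics
cat > h.py <<'E'
import numpy as np, cv2
from plant import manip
def grab(n):
    f=manip.grab_frame(n); return f
def save(f,name): cv2.imwrite('pics/'+name,f['img'][:,:,::-1])
def rays(f,uv):
    uv=np.asarray(uv,float).reshape(-1,2)
    d=np.stack([(uv[:,0]-f['cx'])/f['fx'],(uv[:,1]-f['cy'])/f['fy']],1)
    s=d.copy()
    for _ in range(20): s=d/(1+f['k1']*(s**2).sum(1,keepdims=True))
    return np.c_[s[:,0],-s[:,1],-np.ones(len(s))]@np.array(f['rotation']).T
def on_plane(f,uv,z):
    r=rays(f,uv);o=np.array(f['origin']);return o+r*((z-o[2])/r[:,2])[:,None]
def proj(f,p):
    c=(np.asarray(p,float).reshape(-1,3)-f['origin'])@np.array(f['rotation'])
    s=np.c_[c[:,0],-c[:,1]]/-c[:,2:]
    s=s*(1+f['k1']*(s**2).sum(1,keepdims=True))
    return np.c_[s[:,0]*f['fx']+f['cx'],s[:,1]*f['fy']+f['cy']]
E
python3 - <<'E'
from h import *
for n in('scene','top'):
    f=grab(n);save(f,n+'0.png');print(n,f['origin'],np.round(f['rotation'],3).tolist(),f['fx'],f['k1'])
print(manip.state())
E
```

```text
scene [ 1.09730124 -0.40134752  0.88576764] [0.846, 0.295, 0.14, 0.422] 473.5385007110561 -0.10780018131275498
top [ 0.35737016 -0.002316    1.33205667] [0.713, 0.056, -0.064, -0.696] 524.1218029499485 -0.15157320929703466
{'time': 0.1, 'joint_pos': array([ 1.22399779e+00,  5.32923319e-02,  1.61416513e+00, -3.04707110e-05,
        1.47603030e+00, -1.18989521e-01]), 'joint_vel': array([ 0.00128546, -0.00290769, -0.00419344,  0.00125075, -0.00282131,
        0.0008462 ]), 'joint_efforts': array([ 7.50280742e-04, -3.94903886e+01, -3.71363640e+01, -8.08060759e-05,
        3.90362082e-03,  4.47517436e-06]), 'tool_pos': array([0.14095651, 0.60830585, 0.23018001]), 'tool_rot': array([ 0.70238025,  0.07971313,  0.70266866, -0.08102195]), 'contact_force': array([ 0.01098697, -1.04062569,  0.13657925]), 'ft_torque': array([-0.02206309,  0.05076236,  0.02700313]), 'gripper_width': 1.0027864795833272}
```

View pics/top0.png

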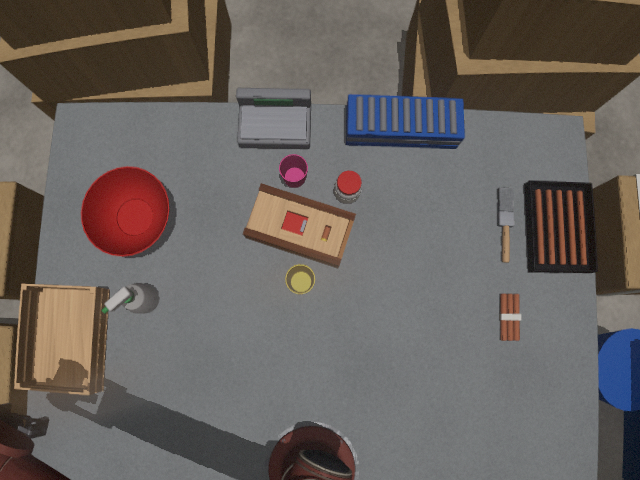

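View pics/scene0.png

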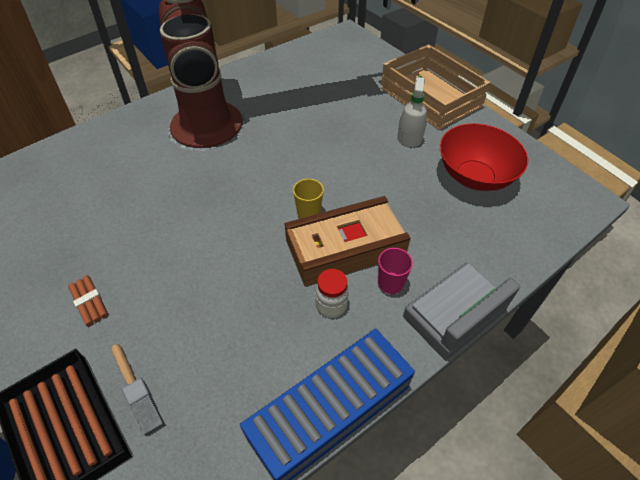

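The top view shows the box at about (299,225), with the window at (295,223) and the catch slot at (326,232), so the lid opens to image left. Next I'll measure it in both views.

Run:
```python
from h import *
from scipy.spatial.transform import Rotation as R
for n,(u0,v0,u1,v1) in(('top',(225,165,375,285)),('scene',(270,180,430,300))):
    f=grab(n);im=f['img']
    hsv=cv2.cvtColor(im,cv2.COLOR_RGB2HSV)
    W=on_plane(f,np.array([[u,v] for v in range(480) for u in range(640)]),0.065).reshape(480,640,3)
    # heights from depth
    g=np.stack(np.meshgrid(np.arange(640),np.arange(480)),-1).reshape(-1,2)
    P=(np.array(f['origin'])+rays(f,g)*f['range_z'].reshape(-1,1)).reshape(480,640,3)
    roi=np.zeros((480,640),bool);roi[v0:v1,u0:u1]=1
    lid=roi&(abs(P[:,:,2]-.058)<.012)&(hsv[:,:,0]<25)&(hsv[:,:,1]>60)
    lab,st,ce=cv2.connectedComponentsWithStats(lid.astype(np.uint8))[1:]
    k=1+np.argmax(st[1:,4]);m=(lab==k)
    c,_=cv2.findContours(m.astype(np.uint8),cv2.RETR_EXTERNAL,cv2.CHAIN_APPROX_NONE)
    c=max(c,key=cv2.contourArea).reshape(-1,2)
    w=on_plane(f,c,.065)[:,:2]
    rc=cv2.minAreaRect((w*1000).astype(np.float32));print(n,'lid/box rect mm',rc)
    red=roi&(hsv[:,:,1]>150)&((hsv[:,:,0]<6)|(hsv[:,:,0]>174))&(P[:,:,2]>.03)&(P[:,:,2]<.07)
    lab,st,ce=cv2.connectedComponentsWithStats(red.astype(np.uint8))[1:]
    k=1+np.argmax(st[1:,4]);print(' red',ce[k],st[k],on_plane(f,ce[k],.048))
    cr=im[v0:v1,u0:u1].copy();cv2.imwrite(f'pics/{n}_c.png',cv2.resize(cr,None,fx=5,fy=5,interpolation=cv2.INTER_CUBIC)[:600,:800,::-1])
print(R.from_quat(np.roll(manip.state()['tool_rot'],-1)).as_matrix().round(3))
```

```text
Traceback (most recent call last):
  File "h.py", line 13, in on_plane
    r=rays(f,uv);o=np.array(f['origin']);return o+r*((z-o[2])/r[:,2])[:,None]
  File "h.py", line 11, in rays
    return np.c_[s[:,0],-s[:,1],-np.ones(len(s))]@np.array(f['rotation']).T
           ~~~~~~~~~~~~~~~~~~~~~~~~~~~~~~~~~~~~~~^~~~~~~~~~~~~~~~~~~~~~~~~~
ValueError: matmul: Input operand 1 has a mismatch in its core dimension 0, with gufunc signature (n?,k),(k,m?)->(n?,m?) (size 4 is different from 3)
```

The camera rotation is a quaternion, so I'll convert it.

```bash
sed -i "s/^def grab(n):/from scipy.spatial.transform import Rotation as R\ndef grab(n):/; s/f=manip.grab_frame(n); return f/f=manip.grab_frame(n); f['rotation']=R.from_quat(np.roll(f['rotation'],-1)).as_matrix(); return f/" h.py
python3 - <<'E'
from h import *
for n,(u0,v0,u1,v1) in(('top',(225,165,375,285)),('scene',(270,180,430,300))):
    f=grab(n);im=f['img']
    hsv=cv2.cvtColor(im,cv2.COLOR_RGB2HSV)
    g=np.stack(np.meshgrid(np.arange(640),np.arange(480)),-1).reshape(-1,2)
    P=(np.array(f['origin'])+rays(f,g)*f['range_z'].reshape(-1,1)).reshape(480,640,3)
    roi=np.zeros((480,640),bool);roi[v0:v1,u0:u1]=1
    m=(roi&(P[:,:,2]>.05)&(P[:,:,2]<.078)&(hsv[:,:,0]<25)).astype(np.uint8)
    c,_=cv2.findContours(m,cv2.RETR_EXTERNAL,cv2.CHAIN_APPROX_NONE)
    c=max(c,key=cv2.contourArea).reshape(-1,2)
    print(n,'box rect mm',cv2.minAreaRect((on_plane(f,c,.065)[:,:2]*1000).astype(np.float32)))
    red=roi&(hsv[:,:,1]>150)&((hsv[:,:,0]<6)|(hsv[:,:,0]>174))&(P[:,:,2]>.03)&(P[:,:,2]<.07)
    lab,st,ce=cv2.connectedComponentsWithStats(red.astype(np.uint8))[1:]
    k=1+np.argmax(st[1:,4]);print(' red',ce[k],st[k],on_plane(f,ce[k],.048), 'depth z',np.median(P[lab==k],0))
    cr=im[v0:v1,u0:u1];cv2.imwrite(f'pics/{n}_c.png',cv2.resize(cr,None,fx=5,fy=5,interpolation=cv2.INTER_CUBIC)[:600,:800,::-1])
print(R.from_quat(np.roll(manip.state()['tool_rot'],-1)).as_matrix().round(3))
E
```

```text
top box rect mm ((599.4714965820312, 41.082176208496094), (250.38229370117188, 138.07260131835938), 73.10610961914062)
 red [293.07204611 222.32564841] [282 211  26  24 347] [[0.60640621 0.05624139 0.048     ]] depth z [0.60694458 0.05642167 0.0469399 ]
scene box rect mm ((608.1170654296875, 41.77239227294922), (252.64254760742188, 147.5145721435547), 73.0927734375)
 red [353.25       231.52464789] [339 223  27  19 284] [[0.60542529 0.06275094 0.048     ]] depth z [0.6058693  0.06325361 0.04800018]
[[-0.     0.226  0.974]
 [-0.001  0.974 -0.226]
 [-1.    -0.001 -0.   ]]
```

View pics/top_c.png

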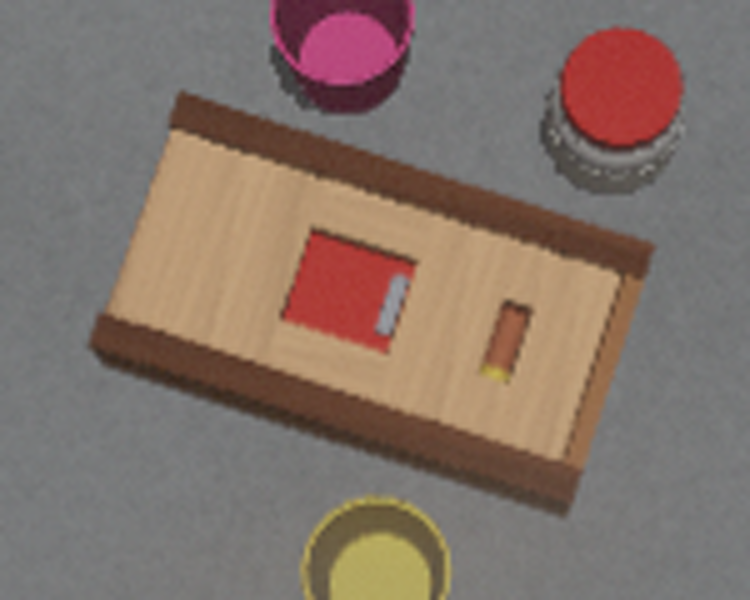

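View pics/scene_c.png

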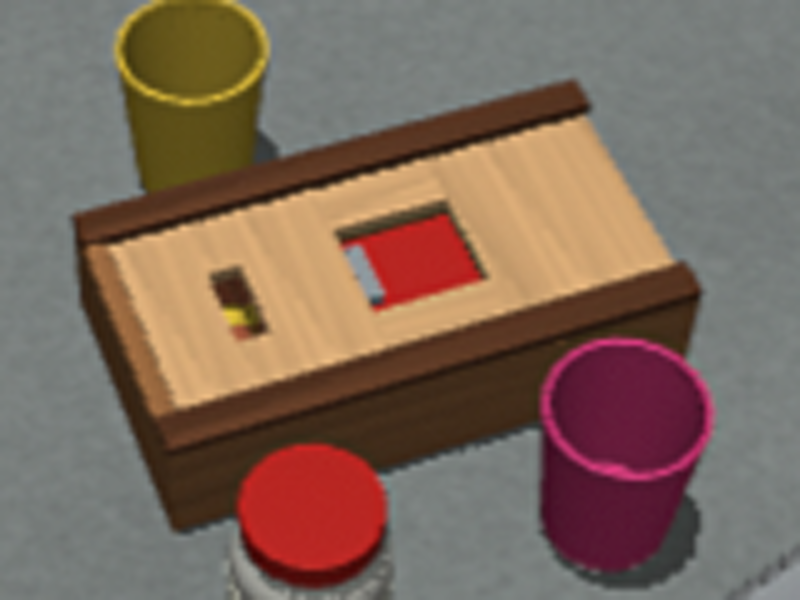

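The top crop shows the window at crop pixels (283–417, 230–353), with the nose at its right edge. In the scene crop the box is clear on all sides. Box pose: centre about (0.600, 0.041), +y direction (0.29, 0.957). I'll shut the gripper and move above the window.

Request:
play_rows --pt "-20 -30 40 0.01 1" --pt "-30 -65 86 0.02 1" --pt "-30 -97 130 0.03 1" --pt "-30 -130 173 0.04 1" --pt "-30 -162 216 0.05 1" --pt "-30 -194 259 0.06 1" --pt "-30 -227 302 0.066 1" --pt "-30 -260 345 0.066 1"

```text
time: 1.25
tool_pos: [0.4193, 0.2761, 0.2614]
tool_rot: [0.7, 0.104, 0.699, -0.103]
contact_force: [1.3, -0.1, 0.6]
gripper_width: -0.001
```

Request:
play_rows --pt "0 -31 48 0 1" --pt "0 -62 97 0 1" --pt "0 -94 145 0 1" --pt "30 -125 194 0 1" --pt "70 -156 242 0 1" --pt "120 -156 242 0 1" --pt "150 -156 242 0 1" --pt "150 -156 242 0 1"

```text
time: 2.25
tool_pos: [0.6024, 0.0581, 0.1075]
tool_rot: [0.697, 0.103, 0.702, -0.104]
contact_force: [0.3, 0.4, 0.6]
gripper_width: -0.001
```

Run:
```python
from h import *
s=manip.state();M=R.from_quat(np.roll(s['tool_rot'],-1)).as_matrix();print(s['tool_pos'],M.round(3),s['contact_force'])
f=grab('top');a=f['img'][150:270,225:385]
print(on_plane(f,[295,223.2],.058))
g=grab('scene');b=g['img'][180:300,270:430]
cv2.imwrite('pics/c1.png',cv2.resize(np.hstack([a,b]),None,fx=2.5,fy=2.5,interpolation=cv2.INTER_CUBIC)[:,:,::-1])
```

```text
[0.60241484 0.05805508 0.10754082] [[-0.007  0.29   0.957]
 [ 0.     0.957 -0.29 ]
 [-1.    -0.002 -0.007]] [0.33695917 0.42533671 0.59024818]
[[0.60238197 0.05094325 0.058     ]]
```

View pics/c1.png

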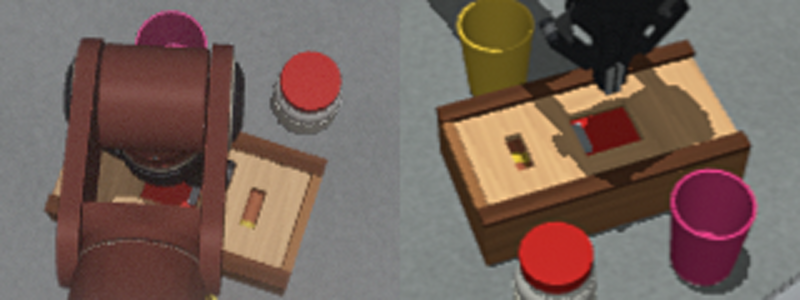

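The left crop (top) shows the arm over the window. The right crop (scene) shows the shut fingertip at about (612,85), just above the window at (605,130). They line up, so I'll descend.

Request:
play_rows --pt "20 0 0 0 1" --pt "38 0 0 0 1" --pt "44 0 0 0 1" --pt "48 0 0 0 1" --pt "52 0 0 0 1" --pt "55 0 0 0 1" --pt "55 0 0 0 1"

```text
time: 3.22
tool_pos: [0.605, 0.0582, 0.0563]
tool_rot: [0.699, 0.104, 0.699, -0.104]
contact_force: [0.0, -0.6, 0.6]
gripper_width: -0.0
```

Request:
play_rows --pt "4 0 0 0 1" --pt "7 0 0 0 1" --pt "9 0 0 0 1" --pt "11 0 0 0 1" --pt "13 0 0 0 1" --pt "15 0 0 0 1" --pt "17 0 0 0 1" --pt "17 0 0 0 1"

```text
time: 4.22
tool_pos: [0.6049, 0.0583, 0.0395]
tool_rot: [0.699, 0.103, 0.7, -0.103]
contact_force: [-4.0, -0.0, 6.1]
gripper_width: -0.0
```

Request:
play_rows --pt "0.5 3 0 0 1" --pt "0.5 6 0 0 1" --pt "0.5 8 0 0 1" --pt "0.5 10 0 0 1" --pt "0.5 12 0 0 1" --pt "0.5 14 0 0 1" --pt "0.5 16 0 0 1" --pt "0.5 16 0 0 1"

```text
time: 5.22
tool_pos: [0.611, 0.0725, 0.0399]
tool_rot: [0.701, 0.103, 0.698, -0.104]
contact_force: [-0.7, -3.2, 4.6]
gripper_width: 0.002
```

Run:
```python
from h import *
s=manip.state();print(s['contact_force'],s['ft_torque'])
g=grab('scene');b=g['img'][180:300,270:430]
cv2.imwrite('pics/c2.png',cv2.resize(b,None,fx=4,fy=4,interpolation=cv2.INTER_CUBIC)[:,:,::-1])
```

```text
[-0.71108298 -3.16985904  4.59768666] [-0.54288858  0.23697544 -0.03956915]
```

View pics/c2.png

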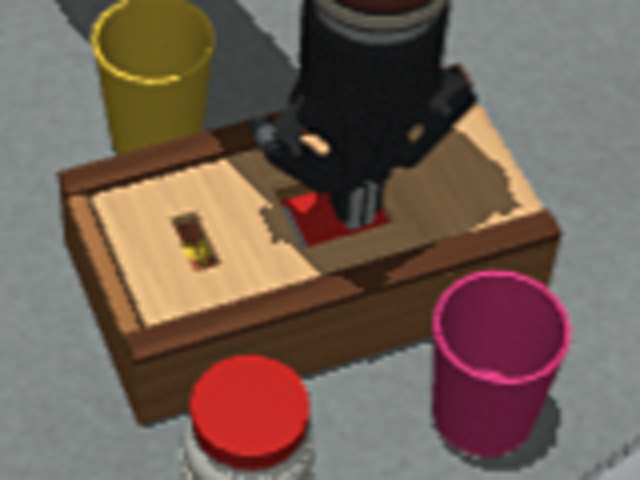

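The scene crop shows the tip on the plate near the window's +y edge at about (360,205). The lid hasn't moved yet. I'll press a bit deeper and go on.

Request:
play_rows --pt "1 0 0 0 1" --pt "2 0 0 0 1" --pt "2 2 0 0 1" --pt "2 4 0 0 1" --pt "2 6 0 0 1" --pt "2 8 0 0 1" --pt "2 10 0 0 1" --pt "2 12 0 0 1"

```text
time: 6.28
tool_pos: [0.6145, 0.0837, 0.038]
tool_rot: [0.701, 0.103, 0.698, -0.104]
contact_force: [-1.4, -5.1, 6.4]
gripper_width: 0.001
```

Request:
play_rows --pt "0.5 4 0 0 1" --pt "0.5 8 0 0 1" --pt "0.5 12 0 0 1" --pt "0.5 16 0 0 1" --pt "0.5 20 0 0 1" --pt "0.5 24 0 0 1" --pt "0.5 28 0 0 1" --pt "0.5 28 0 0 1"

```text
time: 7.28
tool_pos: [0.6231, 0.1109, 0.038]
tool_rot: [0.701, 0.103, 0.698, -0.104]
contact_force: [-1.4, -2.5, 6.7]
gripper_width: -0.002
```

Run:
```python
from h import *
s=manip.state();print(s['contact_force'],s['ft_torque'])
g=grab('scene');b=g['img'][180:300,270:430]
cv2.imwrite('pics/c3.png',cv2.resize(b,None,fx=4,fy=4,interpolation=cv2.INTER_CUBIC)[:,:,::-1])
```

```text
[-1.44254958 -2.52756742  6.65187855] [-0.61167924  0.2277919   0.00725733]
```

View pics/c3.png

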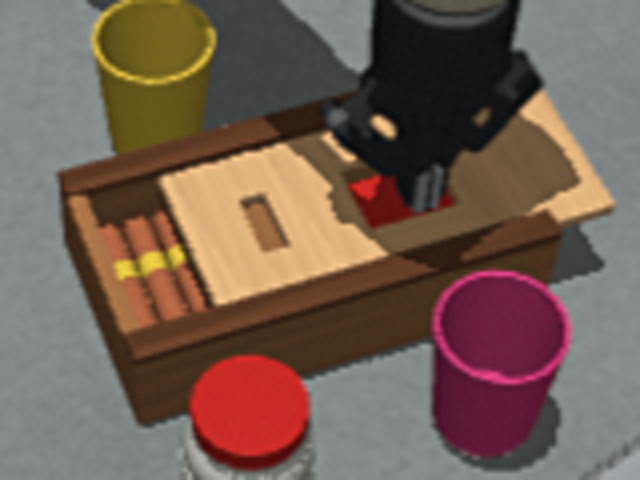

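The lid is sliding: its slot has moved from about (195,240) to (265,222), so it is roughly 42 mm open. I'll continue slowly to the end stop.

Request:
play_rows --pt "0 4 0 0 1" --pt "0 8 0 0 1" --pt "0 12 0 0 1" --pt "0 15 0 0 1" --pt "0 17 0 0 1" --pt "0 18 0 0 1" --pt "0 19 0 0 1" --pt "0 19 0 0 1"

```text
time: 8.32
tool_pos: [0.6282, 0.1279, 0.0379]
tool_rot: [0.701, 0.102, 0.698, -0.105]
contact_force: [-2.1, -5.9, 8.2]
gripper_width: -0.002
```

Request:
play_rows --pt "0 1 0 0 1" --pt "0 2 0 0 1" --pt "0 3 0 0 1" --pt "0 3 0 0 1"

```text
time: 8.82
tool_pos: [0.6282, 0.128, 0.0379]
tool_rot: [0.7, 0.1, 0.699, -0.107]
contact_force: [-6.7, -16.5, 12.7]
gripper_width: 0.0
```

The force rose to 18 N with no motion, so the lid is at its end stop. I'll ease off the edge while still holding the plate, then lift straight up.

Request:
play_rows --pt "0 -2 0 0 1" --pt "0 -4 0 0 1" --pt "-3 -5 0 0 1" --pt "-8 -5 0 0 1" --pt "-14 -5 0 0 1" --pt "-25 -5 0 0 1" --pt "-60 -5 0 0 1" --pt "-110 -5 0 0 1"

```text
time: 9.82
tool_pos: [0.6239, 0.1281, 0.1446]
tool_rot: [0.697, 0.103, 0.702, -0.104]
contact_force: [0.7, 0.8, 0.2]
gripper_width: 0.002
```

Request:
play_rows --pt "-30 0 0 0 1" --pt "-50 40 -40 0 1" --pt "-50 80 -80 0 1" --pt "-50 120 -120 0 1" --pt "-50 160 -160 0 1" --pt "-50 160 -160 0 1" --pt "-50 160 -160 0 1"

```text
time: 10.7
tool_pos: [0.5189, 0.3274, 0.1959]
tool_rot: [0.699, 0.103, 0.7, -0.104]
contact_force: [0.0, 0.7, -1.0]
gripper_width: 0.002
```

Run:
```python
from h import *
s=manip.state();print(s['time'],s['tool_pos'],s['contact_force'])
f=grab('top');g=grab('scene')
a=f['img'][155:275,215:375];b=g['img'][180:300,270:430]
cv2.imwrite('pics/c4.png',cv2.resize(np.vstack([a,b]),None,fx=2.5*2,fy=2.5*1,interpolation=cv2.INTER_CUBIC)[:,:,::-1]) if 0 else cv2.imwrite('pics/c4.png',cv2.resize(np.hstack([a,b]),None,fx=2.5,fy=2.5,interpolation=cv2.INTER_CUBIC)[:,:,::-1])
# expected nose / slot (lid open 61) in both views
o=np.array([.5995,.041]);y=np.array([.291,.957]);x=np.array([.957,-.291])
for F,n in((f,'top'),(g,'scene')):
    P=lambda a,b,z:[*(o+x*a+y*b),z]
    print(n,'slot',proj(F,[P(0,-9,.058)]),'nose up',proj(F,[P(0,-10,.055)]),'lid rear edge',proj(F,[P(0,-118+61,.058)]),'lid front',proj(F,[P(0,118+61,.058)]))
```

```text
10.7 [0.51890926 0.32740255 0.19589705] [ 0.02642192  0.69816529 -1.04480926]
top slot [[-63782.25411318 -20647.3178342 ]] nose up [[-101835.83631518  -33057.51703899]] lid rear edge [[11070450.27463432  3614112.40567137]] lid front [[635284.78802706 207629.61011621]]
scene slot [[-33482.64788366   9830.65358473]] nose up [[-23772.17512178   7079.68335751]] lid rear edge [[-2777.98870848  1117.29275355]] lid front [[-1502.6202763    755.41218013]]
```

View pics/c4.png

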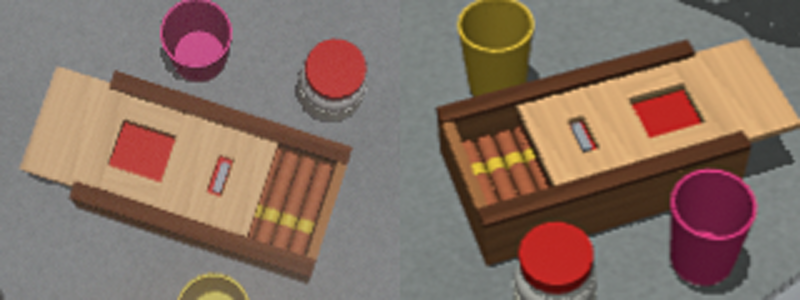

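Both crops show the lid out over the end wall, with the grey nose in the catch slot at (220,175) left and (583,135) right. The cups and jar have not moved. I'll check by depth that the nose is up, and measure how far the lid is open.

Run:
```python
from h import *
y=np.array([.291,.957]);o=np.array([.5995,.041])
for n,sl,wn in(('top',(215+220/2.5,155+175/2.5),(215+142/2.5,155+151/2.5)),('scene',(270+183/2.5,180+135/2.5),(270+268/2.5,180+112/2.5))):
    f=grab(n)
    def pt(uv):
        u,v=map(round,uv);d=f['range_z'][v-1:v+2,u-1:u+2]
        return (np.array(f['origin'])+rays(f,[uv])*np.median(d))[0].round(4)
    print(n,'nose',pt(sl),'plate',pt(wn),'window y in box',(on_plane(f,wn,.058)[0,:2]-o)@y)
```

```text
top nose [0.5993 0.0311 0.0531] plate [0.6229 0.1101 0.047 ] window y in box 0.07140620106417928
scene nose [0.6019 0.036  0.0556] plate [0.6234 0.1192 0.0486] window y in box 0.07777111047499446
```

```bash
python3 -c "
from plant import manip
print(manip.job_done(), manip.state()['time'])"
```

```text
the job is handed in; nothing more can be done
the job is handed in; nothing more can be done
```

The cigar box is open and locked, and the job is handed in; the last clock reading before that was about 11 s. I pressed the red plate down with the shut fingertip. Holding it down, I pushed the lid open until the push force rose to about 18 N with no further movement. I then backed off the window edge, lifted straight up and moved the arm clear.

**Last checks:**
- **Catch:** the nose shows in the lid's catch slot in both views, at 53 to 56 mm above the table. The plate is at 47 to 49 mm. Both mean the catch is up.
- **Lid:** the window centre measures 71 mm (top) and 78 mm (scene) along the box, against an expected 73 mm at the end stop. The two views disagree by 6 mm, from hand-read pixels, so the end stop rests on the force reading.
- **Other objects:** the two cups and the jar look unmoved. I did not look again at the things at the sides of the table, and the arm reported no contact passing over them.
- **Failed check:** one script that predicted where points should appear in the images gave nonsense numbers. I ignored it and used measured depth instead.

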